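# Find the rocking corner of a weighing platform and shim it

## Robot

A 6-joint arm with a two-finger parallel gripper is mounted at the origin on the work surface. World frame = base frame: x ahead of the robot, y to its left, z up, the work surface at z = 0. Lengths are in m, angles in rad, forces in N, time in s.
With the tool pointing down it reaches from about 0.35 to 1 m from the base axis. Payload 7.1 kg.
Tool frame: the origin (TCP) lies midway between the tips of the shut fingers; the grasp point (between the pads) lies 19 mm behind it; y points along the fingers, z is the direction in which the jaws open and shut, and the axes are right-handed (so a half turn about y gives the same grasp; the last joint's range is limited). The gripper opens to 85 mm and grips with 20 to 120 N. Pads are 22 mm wide; open, the fingers measure 114 mm over their backs; the gripper's body (76 mm by 85 mm) begins 54 mm behind the grasp point. The pads swing forward as they close: fully open they stand 13 mm farther back than shut.
Start: joints at [-1.3, 0.423, 1.63, -0, 1.089, -0.019], TCP at [0.179, -0.599, 0.231] pointing down, gripper open.
Joint ranges: [-3, 3], [-0.9, 2.11], [0.09, 2.58], [-1.31, 4.45], [0.11, 2.69], [-2.54, 2.54]. Speed limits (rad/s): [2.39, 2.39, 3.01, 3.14, 3.14, 3.14].

## Interface

Orientations are given as a unit quaternion [w, x, y, z].
In Python, from workcell import * gives the robot as it stands.
- The arm moves only by the tool step_arm, never from a script. Its argument "series" is a list of rows, each a list of 7 numbers: the closure, from -1 (fully open) to 1 (shut), so that 0 is half open, then the shift along the tool's x, y, z as a fraction of full scale, then the turn, a rotation vector about the tool's x, y, z as a fraction of full scale. A call has exactly 10 rows; each row is the pose to reach, as a shift and turn from the pose commanded when the call began, along the tool's axes at that moment, turning the shorter way round; what a row does not reach only later rows make up. Full scale, the value 1, is 15 cm for a shift and pi rad for a turn. A row lasts 1/12 s, in which the tool goes at most 41.7 mm and 7.16 degrees, less where a joint would pass 70% of its speed; a pose out of reach is approached as far as the arm can. A call with a number of a shift or a turn outside -1 to 1 is refused whole. A call with a gripper value outside its range is refused whole. The fingers move at their own pace and stop on an object; the grip force is fixed at half the most. Time passes only in rows, so rows that repeat a pose let the fingers close, or fill a call up. It gives the time, the measured TCP pose, the force and the opening at its end, in the units of the state.
- state(): the state, without advancing time (a new reading comes with each control period).
- read_camera(name): name is "side" or "top" or "wrist"; returns a dict with "frame" (384x512x3 uint8, red, green, blue), "fx", "fy", "cx", "cy" (pixels), "extrinsics" (4x4, takes a point from camera to world coordinates); the wrist camera has in their place "mount" (4x4, takes a point from camera to tool coordinates, whose origin is the TCP and whose axes are the tool frame's). Camera axes: x right, y up, looking along -z (the intrinsics and any distortion apply to the point x, -y, -z); pixel columns grow to the right and rows downward; lengths in m; the calibration is good to about 2 mm. A picture is of the moment at which its call begins: read the wrist's pose just before it. There is no depth.
- sign_off(): hands the job in, once; it reports no verdict.
The state is a dict: "t": time; "joints": joint angles; "joint_vel": joint speeds; "effort": joint torques, N m; "tcp_pos": TCP position; "ee_rot": TCP orientation; "ft_force": force on the tool from outside, world axes, zero at the start; "moment": the same for the moment, N m; "grip_width": finger opening in m.
Only numpy, scipy, OpenCV 4.12 (cv2) and the standard library are available. Lean on these libraries where they do the work, as an engineer would, in place of code of your own. Each camera call takes 0.05 s, during which the arm holds its last target.

## Task

The weighing platform on the lab bench rocks on one of its four corners. Press down on its corners, one after another, until you find the one that gives, and only then press the shim tab beside that corner down until it lies flat, leaving the other three shim tabs standing. Only press: do not lift or shift the platform, and leave the bottle, beaker and vial where they are.

Things in the scene. Friction and masses are not known exactly. Their poses are not given: they have to be found in the camera images.
- stand: fixed grey-painted stand 190 x 250 mm (its x by y), 6 mm thick, on the bench; four ledges 12 mm high reach out beyond its left and right edges, one under each shim. Origin: centre of its underside on the bench; x points away from the robot, y to the left (turned up to 0.25 rad).
- platform: the weighing platform, a loose steel plate 180 x 240 x 12 mm (x by y), 1.1 to 1.7 kg, lying level 38 mm above the bench on four packing blocks that look alike, hidden under its corners; a round pan 96 mm across rises 11 mm above its middle. Origin: centre of the plate's underside; axes as the stand's.
- platform_mid (a point): centre of the plate's top face, 50 mm above the bench. One packing block, at any corner, is soft: pressed with about 5 N that corner dips about 5 mm to a firm stop and springs back when let go (the opposite corner rises as much meanwhile). The other corners give less than 1.5 mm.
- corner_fl (a point): place to press at the front left corner of the platform (front = robot's side, left = +y, as seen from the robot): on the plate's top face straight above the packing block, 25 mm in from the plate's front or back edge and 40 mm in from its left or right edge.
- corner_fr (a point): place to press at the front right corner of the platform (front = robot's side, left = +y, as seen from the robot): on the plate's top face straight above the packing block, 25 mm in from the plate's front or back edge and 40 mm in from its left or right edge.
- corner_bl (a point): place to press at the back left corner of the platform (front = robot's side, left = +y, as seen from the robot): on the plate's top face straight above the packing block, 25 mm in from the plate's front or back edge and 40 mm in from its left or right edge.
- corner_br (a point): place to press at the back right corner of the platform (front = robot's side, left = +y, as seen from the robot): on the plate's top face straight above the packing block, 25 mm in from the plate's front or back edge and 40 mm in from its left or right edge.
- shim_fl (a joint): angle (rad) of the shim of the front left corner: a bright steel tab 36 x 66 x 4 mm, hinged under the plate's left edge 14 mm above the bench, slanting up outside that edge. 0 = flat on its ledge (a stop); it starts at 0.8 to 0.92. Stiff hinge: it stays where it is left; 3 to 4 N straight down near its end moves it.
- shim_fl_end (a point): point on the upper face of the front left corner's shim, mid-width, 34 mm from its hinge line and 32 mm from its free end. It moves with the tab: when the tab is flat this point is 16 mm above the bench and 30 mm outside the plate's left edge (150 mm from the stand's middle line, along the stand's y; 62 mm from the middle along its x).
- shim_fr (a joint): angle (rad) of the shim of the front right corner: a bright steel tab 36 x 66 x 4 mm, hinged under the plate's right edge 14 mm above the bench, slanting up outside that edge. 0 = flat on its ledge (a stop); it starts at 0.8 to 0.92. Stiff hinge: it stays where it is left; 3 to 4 N straight down near its end moves it.
- shim_fr_end (a point): point on the upper face of the front right corner's shim, mid-width, 34 mm from its hinge line and 32 mm from its free end. It moves with the tab: when the tab is flat this point is 16 mm above the bench and 30 mm outside the plate's right edge (150 mm from the stand's middle line, along the stand's y; 62 mm from the middle along its x).
- shim_bl (a joint): angle (rad) of the shim of the back left corner: a bright steel tab 36 x 66 x 4 mm, hinged under the plate's left edge 14 mm above the bench, slanting up outside that edge. 0 = flat on its ledge (a stop); it starts at 0.8 to 0.92. Stiff hinge: it stays where it is left; 3 to 4 N straight down near its end moves it.
- shim_bl_end (a point): point on the upper face of the back left corner's shim, mid-width, 34 mm from its hinge line and 32 mm from its free end. It moves with the tab: when the tab is flat this point is 16 mm above the bench and 30 mm outside the plate's left edge (150 mm from the stand's middle line, along the stand's y; 62 mm from the middle along its x).
- shim_br (a joint): angle (rad) of the shim of the back right corner: a bright steel tab 36 x 66 x 4 mm, hinged under the plate's right edge 14 mm above the bench, slanting up outside that edge. 0 = flat on its ledge (a stop); it starts at 0.8 to 0.92. Stiff hinge: it stays where it is left; 3 to 4 N straight down near its end moves it.
- shim_br_end (a point): point on the upper face of the back right corner's shim, mid-width, 34 mm from its hinge line and 32 mm from its free end. It moves with the tab: when the tab is flat this point is 16 mm above the bench and 30 mm outside the plate's right edge (150 mm from the stand's middle line, along the stand's y; 62 mm from the middle along its x).
- pin_fl (a joint): travel (m) of a small brass feeler pin hidden under the front left corner: 0 = up; the plate pushes it down 3 to 5 mm if that corner dips, and it then stays down, as a tell-tale of the corner that rocks. At the firm corners it stays under 1.5 mm.
- pin_fr (a joint): travel (m) of a small brass feeler pin hidden under the front right corner: 0 = up; the plate pushes it down 3 to 5 mm if that corner dips, and it then stays down, as a tell-tale of the corner that rocks. At the firm corners it stays under 1.5 mm.
- pin_bl (a joint): travel (m) of a small brass feeler pin hidden under the back left corner: 0 = up; the plate pushes it down 3 to 5 mm if that corner dips, and it then stays down, as a tell-tale of the corner that rocks. At the firm corners it stays under 1.5 mm.
- pin_br (a joint): travel (m) of a small brass feeler pin hidden under the back right corner: 0 = up; the plate pushes it down 3 to 5 mm if that corner dips, and it then stays down, as a tell-tale of the corner that rocks. At the firm corners it stays under 1.5 mm.
- reagent: bystander: amber bottle, 60 mm across, 125 mm high, behind the platform; origin at the centre of its underside.
- beaker: bystander: empty glass beaker, 68 mm across, 85 mm high, behind the platform; origin at the centre of its underside.
- vial: bystander: small capped vial, 28 mm across, 55 mm high, on the bench to the left of the stand; origin at the centre of its underside.

How it is judged:
On the way, in this order (a step that is already met when the one before it is completed fails the run):
1. the rocking corner is pressed down until it gives (its feeler pin goes down over 2 mm) (value of joint any of pin_fl, pin_fr, pin_bl, pin_br above 0.002 m), for 0.05 s.
2. the shim of the corner that rocks is pressed flat (((value of joint pin_fl above 0.002 m and value of joint shim_fl below 0.08 rad) or (value of joint pin_fr above 0.002 m and value of joint shim_fr below 0.08 rad) or (value of joint pin_bl above 0.002 m and value of joint shim_bl below 0.08 rad) or (value of joint pin_br above 0.002 m and value of joint shim_br below 0.08 rad))), for 0.2 s.
At the end, for the whole second after the job is handed in: The shim of the corner that rocks lies flat (under 0.08 rad), the other three still stand (over 0.5 rad), the platform lies level (within 0.015 rad) within 15 mm of where it was, and bottle, beaker and vial stand upright within 25 mm of their places (((value of joint pin_fl above 0.002 m and value of joint shim_fl below 0.08 rad and value of joint each of shim_fr, shim_bl, shim_br above 0.5 rad) or (value of joint pin_fr above 0.002 m and value of joint shim_fr below 0.08 rad and value of joint each of shim_fl, shim_bl, shim_br above 0.5 rad) or (value of joint pin_bl above 0.002 m and value of joint shim_bl below 0.08 rad and value of joint each of shim_fl, shim_fr, shim_br above 0.5 rad) or (value of joint pin_br above 0.002 m and value of joint shim_br below 0.08 rad and value of joint each of shim_fl, shim_fr, shim_bl above 0.5 rad)) and angle between platform_mid's own z axis and vertical below 0.015 rad and distance of platform_mid from where it was at the start of the episode below 0.015 m and distance of each of reagent, beaker, vial from where it was at the start of the episode below 0.025 m and angle between each of reagent, beaker, vial's own z axis and vertical below 0.2 rad); the robot touches nothing.
It fails at once if a shim is pushed half-way down or more (under 0.45 rad) at a corner that has not been pressed and found to rock ((value of joint shim_fl below 0.45 rad and value of joint pin_fl below 0.002 m) or (value of joint shim_fr below 0.45 rad and value of joint pin_fr below 0.002 m) or (value of joint shim_bl below 0.45 rad and value of joint pin_bl below 0.002 m) or (value of joint shim_br below 0.45 rad and value of joint pin_br below 0.002 m)).
It fails at once if the platform is lifted, or shifted by more than 20 mm (distance of platform_mid from where it was at the start of the episode above 0.02 m or height (world z) of platform_mid above 0.06 m).
It fails at once if the bottle, beaker or vial is moved by more than 40 mm or tipped over (distance of any of reagent, beaker, vial from where it was at the start of the episode above 0.04 m or angle between any of reagent, beaker, vial's own z axis and vertical above 0.5 rad).
It also fails if it takes over 54 s, if anything falls off the work surface, if the arm or the gripper's body presses on something with over 40 N, if the wrist force passes 120 N, or if a joint passes its speed limit or range.

## Working session

There is one attempt and no reset: what is moved stays moved. The work goes in short steps, Python scripts to look and compute and a tool call to move; the robot and the scene stay as the last step left them, time stands still between calls to the robot, and variables do not carry over. Pictures are saved under pics/ and viewed, and the job is handed in when it is done.

Besides the shell and the picture viewer there is one more tool, called after "Call:" as name(argument=value, ...), one argument or row to a line, values as JSON. step_arm: Moves the arm, as the interface text tells. Shift numbers are shares of 15 cm and turn numbers shares of pi rad, none past 1 either way. Its arguments: {"type":"object","properties":{"series":{"type":"array","items":{"type":"array","items":{"type":"number","minimum":-1,"maximum":1}}}},"required":["series"]}

```bash
mkdir -p pics; python3 - <<'E'
from workcell import *
import cv2,numpy as np
s=state();print({k:np.round(v,4).tolist() for k,v in s.items()})
for n in("top","side"):
    c=read_camera(n);cv2.imwrite(f"pics/{n}0.png",cv2.cvtColor(c["frame"],cv2.COLOR_RGB2BGR))
    print(n,c["fx"],c["fy"],c["cx"],c["cy"],np.round(c["extrinsics"],4).tolist(),[k for k in c])
    np.savez(f"{n}0.npz",**{k:c[k] for k in c})
E
```

```text
{'t': 0.0, 'joints': [-1.3, 0.4239, 1.6307, 0.0, 1.0886, -0.019], 'joint_vel': [0.0007, -0.0005, 0.0017, -0.0015, 0.0, -0.0007], 'effort': [-0.0026, -55.7393, -28.1748, -0.0001, 0.0073, 0.0], 'tcp_pos': [0.1785, -0.5984, 0.2305], 'ee_rot': [0.102, -0.1022, 0.7002, -0.6992], 'ft_force': [-0.9231, -0.1901, 1.4481], 'moment': [0.0173, 0.0229, -0.0101], 'grip_width': 0.0853}
top 455.67588971095336 455.67588971095336 257.62436567339654 194.66227188555249 [[-0.0187, 0.9799, -0.1985, 0.4232], [-0.9998, -0.0191, 0.0003, 0.0888], [-0.0035, 0.1985, 0.9801, 1.0328], [0.0, 0.0, 0.0, 1.0]] ['frame', 'fx', 'fy', 'cx', 'cy', 'extrinsics']
side 471.06437898740484 471.06437898740484 250.04542287434202 180.57221636434681 [[-0.9741, 0.128, -0.1866, 0.4201], [-0.2256, -0.6148, 0.7558, 0.9616], [-0.018, 0.7783, 0.6277, 0.7875], [0.0, 0.0, 0.0, 1.0]] ['frame', 'fx', 'fy', 'cx', 'cy', 'extrinsics']
```

View pics/top0.png

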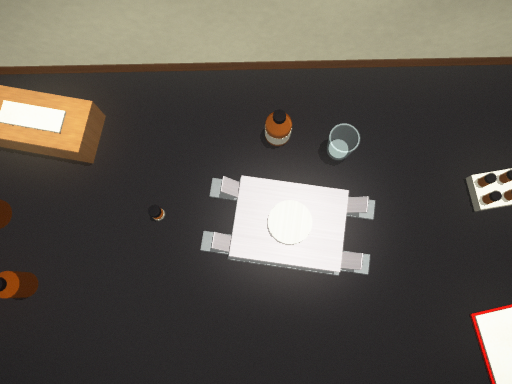

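View pics/side0.png

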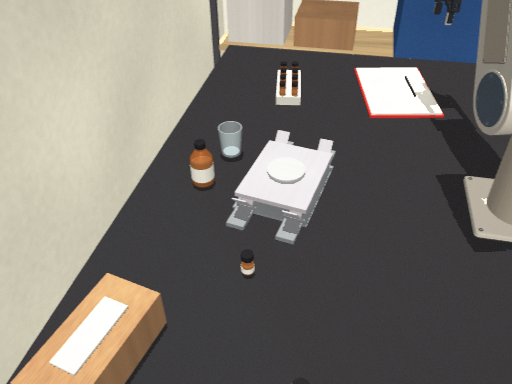

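The top view shows the plate with corners near (238,177), (349,190), (339,273) and (230,260). Two tabs stand on each side, and the vial is at (157,213). Next I'll get accurate plate corners.

```bash
cat > h.py <<'E'
import numpy as np,cv2
def ray(c,u,v,z):
    E=c["extrinsics"];d=np.array([(u-c["cx"])/c["fx"],-(v-c["cy"])/c["fy"],-1.])
    d=E[:3,:3]@d;o=E[:3,3];return o+d*(z-o[2])/d[2]
def proj(c,p):
    E=c["extrinsics"];q=E[:3,:3].T@(np.array(p)-E[:3,3]);return np.array([c["cx"]+c["fx"]*q[0]/-q[2],c["cy"]-c["fy"]*q[1]/-q[2]])
E
python3 - <<'E'
from h import *
c=dict(np.load("top0.npz"));f=c["frame"]
big=cv2.resize(f[165:285,195:385],None,fx=4,fy=4,interpolation=cv2.INTER_CUBIC);cv2.imwrite("pics/top0z.png",big[:,:,::-1])
g=cv2.cvtColor(f,cv2.COLOR_RGB2GRAY)
print(g[250:285,290].tolist());print(g[215,215:245].tolist());print(g[165:195,290].tolist());print(g[225,335:360].tolist())
s=dict(np.load("side0.npz"))["frame"]
cv2.imwrite("pics/side0z.png",cv2.resize(s[120:245,215:345],None,fx=4.5,fy=4.5,interpolation=cv2.INTER_CUBIC)[:,:,::-1])
E
```

```text
[244, 245, 245, 245, 246, 246, 244, 243, 245, 244, 243, 244, 245, 245, 230, 154, 129, 188, 118, 83, 81, 80, 79, 78, 77, 76, 77, 75, 73, 74, 71, 71, 72, 68, 69]
[63, 63, 63, 64, 65, 67, 67, 68, 69, 69, 69, 70, 70, 74, 74, 73, 75, 76, 73, 99, 230, 237, 238, 239, 238, 239, 239, 238, 239, 240]
[63, 65, 66, 67, 68, 69, 71, 71, 69, 75, 74, 75, 75, 77, 78, 78, 84, 232, 242, 241, 243, 242, 241, 240, 242, 242, 242, 241, 244, 244]
[242, 242, 242, 242, 242, 242, 241, 241, 240, 239, 147, 84, 78, 77, 78, 76, 76, 76, 76, 75, 72, 71, 71, 73, 70]
```

View pics/top0z.png

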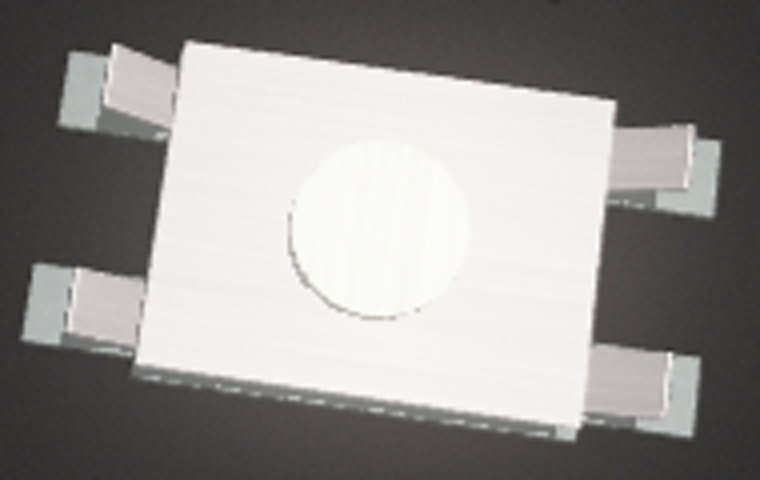

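View pics/side0z.png

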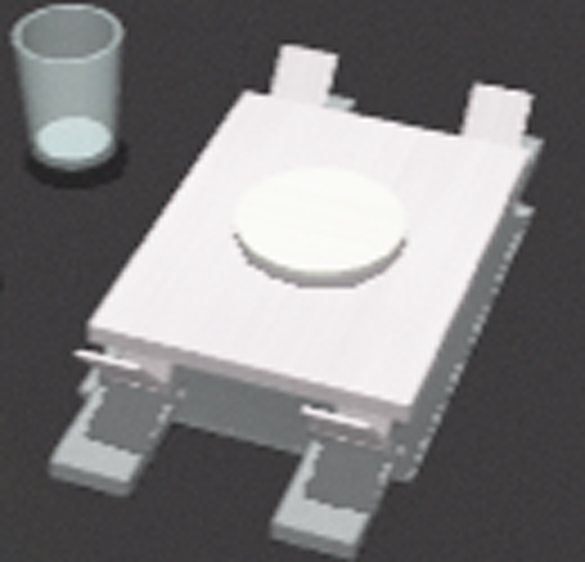

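The zooms show the plate's top-face corners at (187,42), (615,101), (580,426) and (136,366) in zoom pixels. All four tabs stand outside the side edges, with their ends above the plate. I'll fit the pose from edge lines.

```bash
cat > fit.py <<'E'
from h import *
c=dict(np.load("top0.npz"));g=cv2.cvtColor(c["frame"],cv2.COLOR_RGB2GRAY).astype(float)
# sub-pixel edges: scan across each edge, crossing of 170 level; 
z=lambda x,y:np.array([(x+.5)/4-.5+195,(y+.5)/4-.5+165])
K=[z(187,42),z(615,101),z(580,426),z(136,366)] # bl br fr fl
lines=[]
for i in range(4):
    a,b=K[i],K[(i+1)%4];n=np.array([-(b-a)[1],(b-a)[0]]);n/=np.linalg.norm(n) # inward?
    m=sum(K)/4
    if (m-a)@n<0:n=-n
    P=[]
    rng=np.linspace(.1,.9,60) if i%2==0 else np.linspace(.38,.62,25) 
    for t in rng:
        p=a+t*(b-a);s=np.arange(3,-3.1,-.1);q=p+s[:,None]*n
        val=cv2.remap(g.astype(np.float32),q[:,0].astype(np.float32)[None],q[:,1].astype(np.float32)[None],cv2.INTER_LINEAR)[0]
        k=np.where(val<165)[0]
        if len(k):P.append(p+s[k[0]]*n)
    W=np.array([ray(c,*p,.05)[:2] for p in P])
    vx,vy,x0,y0=cv2.fitLine(W.astype(np.float32),cv2.DIST_HUBER,0,.001,.001).ravel()
    lines.append((np.array([x0,y0]),np.array([vx,vy])));print(i,np.degrees(np.arctan2(vy,vx)))
C=[]
for i in range(4):
    p,d=lines[i-1];q,e=lines[i];t=np.linalg.solve(np.c_[d,-e],q-p);C.append(p+t[0]*d)
C=np.array(C);print("bl br fr fl",C.round(4).tolist(),[np.linalg.norm(C[i]-C[(i+1)%4]).round(4) for i in range(4)])
mid=C.mean(0);ux=(C[0]+C[1]-C[2]-C[3]);ux/=np.linalg.norm(ux);uy=np.array([-ux[1],ux[0]])
th=np.arctan2(ux[1],ux[0]);print("mid",mid,"yaw",th)
for n,sx,sy in(("fl",-1,1),("fr",-1,-1),("bl",1,1),("br",1,-1)):
    print(n,(mid+sx*65*1e-3*ux+sy*.08*uy).round(4),"shimflat",(mid+sx*.062*ux+sy*.15*uy).round(4))
E
python3 fit.py
python3 - <<'E'
from h import *
t=dict(np.load("top0.npz"));s=dict(np.load("side0.npz"))
print("pan top",ray(t,195+379/4,165+229/4,.061), "side",ray(s,215+321/4.5,120+223/4.5,.061))
for u,v in((215,120),): pass
zs=lambda x,y:((x+.5)/4.5-.5+215,(y+.5)/4.5-.5+120)
for n,p in(("bl",(90,328)),("br",(247,92)),("fr",(530,150)),("fl",(408,410))):print(n,ray(s,*zs(*p),.05).round(4))
print("vial",ray(t,157,213,.03),ray(s,247,258,.05), "bottle",ray(t,280,115,.125),"beaker",ray(t,344,137,.085))
E
```

```text
0 80.78787
1 -9.122626
2 80.74346
3 -9.308239
bl br fr fl [[0.6680999994277954, 0.125], [0.6297000050544739, -0.11209999769926071], [0.45080000162124634, -0.08330000191926956], [0.4894999861717224, 0.1543000042438507]] [np.float32(0.2402), np.float32(0.1812), np.float32(0.2408), np.float32(0.181)]
mid [0.55951697 0.02097033] yaw -0.16083883
fl [0.5082 0.1103] shimflat [0.5223 0.179 ]
fr [ 0.4825 -0.0476] shimflat [ 0.4743 -0.1172]
bl [0.6365 0.0895] shimflat [0.6447 0.1591]
br [ 0.6109 -0.0684] shimflat [ 0.5967 -0.137 ]
pan top [0.55820584 0.02059155 0.061     ] side [0.55638992 0.02501315 0.061     ]
bl [0.6656 0.126  0.05  ]
br [ 0.6269 -0.1128  0.05  ]
fr [ 0.4502 -0.086   0.05  ]
fl [0.4898 0.1554 0.05  ]
vial [0.58897316 0.31351319 0.03      ] [0.58791304 0.32387918 0.05      ] bottle [0.77737382 0.03816361 0.125     ] beaker [ 0.73954889 -0.10187537  0.085     ]
```

```bash
cat > mv.py <<'E'
import sys,json
from h import *
from scipy.spatial.transform import Rotation as R
from workcell import *
def st():
    s=state();q=s["ee_rot"];return s,np.array(s["tcp_pos"]),R.from_quat([q[1],q[2],q[3],q[0]])
E
python3 - <<'E'
from mv import *
s,p,r=st();M=r.as_matrix();print(M.round(4))
# desired: y down; z along plate x or y
th=-.1608;ux=np.array([np.cos(th),np.sin(th),0]);uy=np.array([-ux[1],ux[0],0]);d=np.array([0,0,-1.])
for nm,z in(("+ux",ux),("-ux",-ux),("+uy",uy),("-uy",-uy)):
    T=np.c_[np.cross(d,z),d,z];rv=(r.inv()*R.from_matrix(T)).as_rotvec();print(nm,rv/np.pi,T.round(3).tolist())
print("delta tool fr",M.T@(np.array([.4825,-.0476,.12])-p)/.15)
E
```

```text
[[-9.583e-01 -4.000e-04  2.858e-01]
 [-2.858e-01  1.300e-03 -9.583e-01]
 [-0.000e+00 -1.000e+00 -1.400e-03]]
+ux [ 3.84112791e-04 -3.56557862e-01 -2.50480576e-04] [[-0.16, 0.0, 0.987], [-0.987, 0.0, -0.16], [-0.0, -1.0, 0.0]]
-ux [2.83441263e-04 6.43441964e-01 4.34658112e-04] [[0.16, 0.0, -0.987], [0.987, 0.0, 0.16], [0.0, -1.0, -0.0]]
+uy [ 1.23721070e-04 -8.56557744e-01 -5.87527271e-04] [[0.987, 0.0, 0.16], [-0.16, 0.0, 0.987], [0.0, -1.0, 0.0]]
-uy [4.29253304e-04 1.43442058e-01 9.03918516e-05] [[-0.987, 0.0, -0.16], [0.16, 0.0, -0.987], [0.0, -1.0, -0.0]]
delta tool fr [-2.99160082  0.74151869 -2.93899768]
```

Call:
step_arm(
  series=[
    [1, -1, 0, -1, 0, -0.3566, 0],
    [1, -1, 0, -1, 0, -0.3566, 0],
    [1, -1, 0, -1, 0, -0.3566, 0],
    [1, -1, 0, -1, 0, -0.3566, 0],
    [1, -1, 0, -1, 0, -0.3566, 0],
    [1, -1, 0, -1, 0, -0.3566, 0],
    [1, -1, 0, -1, 0, -0.3566, 0],
    [1, -1, 0, -1, 0, -0.3566, 0],
    [1, -1, 0, -1, 0, -0.3566, 0],
    [1, -1, 0, -1, 0, -0.3566, 0],
  ],
)

```text
t: 0.93
tcp_pos: [0.2795, -0.4119, 0.2311]
ee_rot: [0.46, -0.46, 0.538, -0.537]
ft_force: [0.3, 0.2, -0.6]
grip_width: -0.0004
```

```bash
cat > go.py <<'E'
from mv import *
s,p,r=st();M=r.as_matrix()
print("t",s["t"],"p",p.round(4),"F",np.round(s["ft_force"],2),"w",s["grip_width"],"j",np.round(s["joints"],2))
print("axes",M.round(3).tolist())
if len(sys.argv)>3:
    print("delta/.15",(M.T@(np.array([float(a) for a in sys.argv[1:4]])-p)/.15).round(4))
th=-.1608;ux=np.array([np.cos(th),np.sin(th),0]);d=np.array([0,0,-1.]);T=np.c_[np.cross(d,ux),d,ux];print("rot/pi",((r.inv()*R.from_matrix(T)).as_rotvec()/np.pi).round(4))
E
python3 go.py .4825 -.0476 .12
```

```text
t 0.9333 p [ 0.2795 -0.4119  0.2311] F [ 0.34  0.2  -0.56] w -0.0004056708260798554 j [-1.    0.24  1.91 -0.    1.   -0.84]
axes [[-0.155, -0.0, 0.988], [-0.988, 0.0, -0.155], [-0.0, -1.0, -0.0]]
delta/.15 [-2.6094  0.7414  0.9597]
rot/pi [ 0.0001  0.0015 -0.0001]
```

Call:
step_arm(
  series=[
    [1, -1, 0, 0.4, 0, 0, 0],
    [1, -1, 0, 0.4, 0, 0, 0],
    [1, -1, 0, 0.4, 0, 0, 0],
    [1, -1, 0, 0.4, 0, 0, 0],
    [1, -1, 0, 0.4, 0, 0, 0],
    [1, -1, 0, 0.4, 0, 0, 0],
    [1, -1, 0, 0.4, 0, 0, 0],
    [1, -1, 0, 0.4, 0, 0, 0],
    [1, -1, 0, 0.4, 0, 0, 0],
    [1, -1, 0, 0.4, 0, 0, 0],
  ],
)

```text
t: 1.77
tcp_pos: [0.3622, -0.2748, 0.2312]
ee_rot: [0.458, -0.458, 0.539, -0.539]
ft_force: [0.4, -0.0, -0.2]
grip_width: -0.0001
```

Call:
step_arm(
  series=[
    [1, -1, 0, 0.4, 0, 0, 0],
    [1, -1, 0, 0.4, 0, 0, 0],
    [1, -1, 0, 0.4, 0, 0, 0],
    [1, -1, 0, 0.4, 0, 0, 0],
    [1, -1, 0, 0.4, 0, 0, 0],
    [1, -1, 0, 0.4, 0, 0, 0],
    [1, -1, 0, 0.4, 0, 0, 0],
    [1, -1, 0, 0.4, 0, 0, 0],
    [1, -1, 0, 0.4, 0, 0, 0],
    [1, -1, 0, 0.4, 0, 0, 0],
  ],
)

```text
t: 2.6
tcp_pos: [0.4454, -0.1365, 0.2313]
ee_rot: [0.458, -0.458, 0.539, -0.539]
ft_force: [-0.7, 0.5, 0.2]
grip_width: 0.0002
```

```bash
python3 go.py .4825 -.0476 .06
```

```text
t 2.6 p [ 0.4454 -0.1365  0.2313] F [-0.71  0.54  0.18] w 0.0002182612584927879 j [-0.32  0.19  1.97 -0.    0.98 -0.16]
axes [[-0.162, -0.0, 0.987], [-0.987, -0.0, -0.162], [0.0, -1.0, -0.0]]
delta/.15 [-0.6246  1.1421  0.1478]
rot/pi [ 0.     -0.0007  0.    ]
```

Call:
step_arm(
  series=[
    [1, -0.625, 0, 0.148, 0, 0, 0],
    [1, -0.625, 0, 0.148, 0, 0, 0],
    [1, -0.625, 0, 0.148, 0, 0, 0],
    [1, -0.625, 0.9, 0.148, 0, 0, 0],
    [1, -0.625, 0.9, 0.148, 0, 0, 0],
    [1, -0.625, 1, 0.148, 0, 0, 0],
    [1, -0.625, 1, 0.148, 0, 0, 0],
    [1, -0.625, 1, 0.148, 0, 0, 0],
    [1, -0.625, 1, 0.148, 0, 0, 0],
    [1, -0.625, 1, 0.148, 0, 0, 0],
  ],
)

```text
t: 3.43
tcp_pos: [0.4839, -0.047, 0.0826]
ee_rot: [-0.458, 0.458, -0.538, 0.539]
ft_force: [0.0, -0.3, 0.3]
grip_width: 0.0003
```

```bash
python3 go.py .4825 -.0476 .05
```

```text
t 3.4333 p [ 0.4839 -0.047   0.0826] F [ 0.04 -0.35  0.3 ] w 0.000308460407012447 j [-0.12  0.46  2.02  0.    0.65  0.04]
axes [[-0.161, 0.002, 0.987], [-0.987, -0.0, -0.161], [-0.0, -1.0, 0.002]]
delta/.15 [ 0.0057  0.2173 -0.0088]
rot/pi [-0.0005 -0.0002 -0.    ]
```

Call:
step_arm(
  series=[
    [1, 0, 0.1, -0.005, 0, 0, 0],
    [1, 0, 0.18, -0.005, 0, 0, 0],
    [1, 0, 0.19, -0.005, 0, 0, 0],
    [1, 0, 0.2, -0.005, 0, 0, 0],
    [1, 0, 0.205, -0.005, 0, 0, 0],
    [1, 0, 0.21, -0.005, 0, 0, 0],
    [1, 0, 0.215, -0.005, 0, 0, 0],
    [1, 0, 0.22, -0.005, 0, 0, 0],
    [1, 0, 0.22, -0.005, 0, 0, 0],
    [1, 0, 0.22, -0.005, 0, 0, 0],
  ],
)

```text
t: 4.27
tcp_pos: [0.4829, -0.0464, 0.05]
ee_rot: [-0.459, 0.458, -0.538, 0.539]
ft_force: [-4.1, 0.2, 18.0]
grip_width: -0.0
```

Call:
step_arm(
  series=[
    [1, 0, -0.1, 0, 0, 0, 0],
    [1, 0, -0.13, 0, 0, 0, 0],
    [1, 0, -0.13, 0.3, 0, 0, 0],
    [1, 0, -0.13, 0.6, 0, 0, 0],
    [1, 0, -0.13, 0.867, 0, 0, 0],
    [1, 0, -0.13, 0.867, 0, 0, 0],
    [1, 0, -0.13, 0.867, 0, 0, 0],
    [1, 0, -0.08, 0.867, 0, 0, 0],
    [1, 0, -0.05, 0.867, 0, 0, 0],
    [1, 0, -0.05, 0.867, 0, 0, 0],
  ],
)

```text
t: 5.1
tcp_pos: [0.6077, -0.0666, 0.0541]
ee_rot: [0.457, -0.459, 0.54, -0.537]
ft_force: [-0.5, -0.7, -0.9]
grip_width: -0.0002
```

```bash
python3 go.py .6109 -.0684 .05
```

```text
t 5.1 p [ 0.6077 -0.0666  0.0541] F [-0.52 -0.67 -0.89] w -0.00024084985436523758 j [-0.13  0.64  1.75  0.    0.75  0.03]
axes [[-0.16, -0.004, 0.987], [-0.987, 0.001, -0.16], [0.0, -1.0, -0.004]]
delta/.15 [0.0082 0.0273 0.0231]
rot/pi [0.0013 0.     0.    ]
```

Call:
step_arm(
  series=[
    [1, 0, 0, 0, 0, 0, 0],
    [1, 0, 0, 0, 0, 0, 0],
    [1, 0, 0.01, 0.01, 0, 0, 0],
    [1, 0, 0.01, 0.01, 0, 0, 0],
    [1, 0, 0.02, 0.01, 0, 0, 0],
    [1, 0, 0.02, 0.01, 0, 0, 0],
    [1, 0, 0.03, 0.01, 0, 0, 0],
    [1, 0, 0.03, 0.01, 0, 0, 0],
    [1, 0, 0.03, 0.01, 0, 0, 0],
    [1, 0, 0.03, 0.01, 0, 0, 0],
  ],
)

```text
t: 5.93
tcp_pos: [0.612, -0.0673, 0.0513]
ee_rot: [0.458, -0.458, 0.539, -0.539]
ft_force: [-0.2, -0.2, -0.8]
grip_width: 0.0001
```

Call:
step_arm(
  series=[
    [1, 0, 0.003, 0, 0, 0, 0],
    [1, 0, 0.006, 0, 0, 0, 0],
    [1, 0, 0.009, 0, 0, 0, 0],
    [1, 0, 0.012, 0, 0, 0, 0],
    [1, 0, 0.015, 0, 0, 0, 0],
    [1, 0, 0.015, 0, 0, 0, 0],
    [1, 0, 0.018, 0, 0, 0, 0],
    [1, 0, 0.018, 0, 0, 0, 0],
    [1, 0, 0.018, 0, 0, 0, 0],
    [1, 0, 0.018, 0, 0, 0, 0],
  ],
)

```text
t: 6.77
tcp_pos: [0.6121, -0.0673, 0.05]
ee_rot: [-0.458, 0.458, -0.538, 0.539]
ft_force: [-4.4, 1.3, 14.3]
grip_width: 0.0002
```

Call:
step_arm(
  series=[
    [1, 0, -0.1, 0, 0, 0, 0],
    [1, 0, -0.2, 0, 0, 0, 0],
    [1, -0.25, -0.2, 0, 0, 0, 0],
    [1, -0.5, -0.2, 0, 0, 0, 0],
    [1, -0.75, -0.2, 0, 0, 0, 0],
    [1, -1, -0.2, 0, 0, 0, 0],
    [1, -1, -0.2, 0, 0, 0, 0],
    [1, -1, -0.2, 0, 0, 0, 0],
    [1, -1, -0.2, 0, 0, 0, 0],
    [1, -1, -0.2, 0, 0, 0, 0],
  ],
)

```text
t: 7.6
tcp_pos: [0.6356, 0.0796, 0.0784]
ee_rot: [0.458, -0.458, 0.539, -0.539]
ft_force: [-0.0, 0.1, 0.3]
grip_width: 0.0002
```

```bash
python3 go.py .6365 .0895 .05
```

```text
t 7.6 p [0.6356 0.0796 0.0784] F [-0.04  0.06  0.33] w 0.00015412733234049976 j [ 0.11  0.64  1.67 -0.    0.83  0.27]
axes [[-0.161, -0.001, 0.987], [-0.987, -0.0, -0.161], [0.0, -1.0, -0.001]]
delta/.15 [-0.0658  0.1895 -0.0046]
rot/pi [ 0.0002 -0.0003  0.0001]
```

Commanded height here is about 0.0785, so I'll press to about 0.0485 commanded (0.2).

Call:
step_arm(
  series=[
    [1, -0.066, 0.1, -0.005, 0, 0, 0],
    [1, -0.066, 0.16, -0.005, 0, 0, 0],
    [1, -0.066, 0.17, -0.005, 0, 0, 0],
    [1, -0.066, 0.18, -0.005, 0, 0, 0],
    [1, -0.066, 0.185, -0.005, 0, 0, 0],
    [1, -0.066, 0.19, -0.005, 0, 0, 0],
    [1, -0.066, 0.195, -0.005, 0, 0, 0],
    [1, -0.066, 0.2, -0.005, 0, 0, 0],
    [1, -0.066, 0.2, -0.005, 0, 0, 0],
    [1, -0.066, 0.2, -0.005, 0, 0, 0],
  ],
)

```text
t: 8.43
tcp_pos: [0.6369, 0.0903, 0.0501]
ee_rot: [-0.458, 0.458, -0.538, 0.539]
ft_force: [-4.4, -1.8, 10.8]
grip_width: 0.0003
```

Call:
step_arm(
  series=[
    [1, 0, -0.1, 0, 0, 0, 0],
    [1, 0, -0.13, 0, 0, 0, 0],
    [1, 0, -0.13, -0.3, 0, 0, 0],
    [1, 0, -0.13, -0.6, 0, 0, 0],
    [1, 0, -0.13, -0.867, 0, 0, 0],
    [1, 0, -0.13, -0.867, 0, 0, 0],
    [1, 0, -0.13, -0.867, 0, 0, 0],
    [1, 0, -0.08, -0.867, 0, 0, 0],
    [1, 0, -0.04, -0.867, 0, 0, 0],
    [1, 0, -0.03, -0.867, 0, 0, 0],
  ],
)

```text
t: 9.27
tcp_pos: [0.51, 0.1114, 0.0523]
ee_rot: [-0.458, 0.458, -0.538, 0.539]
ft_force: [-0.3, 0.0, 0.2]
grip_width: 0.0005
```

```bash
python3 go.py .5082 .1103 .05
```

```text
t 9.2667 p [0.51   0.1114 0.0523] F [-0.29  0.04  0.21] w 0.0004556324909015887 j [ 0.19  0.56  1.95 -0.    0.63  0.35]
axes [[-0.161, 0.001, 0.987], [-0.987, 0.0, -0.161], [-0.0, -1.0, 0.001]]
delta/.15 [ 0.0089  0.0153 -0.0105]
rot/pi [-0.0003 -0.0001 -0.0001]
```

Call:
step_arm(
  series=[
    [1, 0, 0.006, 0, 0, 0, 0],
    [1, 0, 0.012, 0, 0, 0, 0],
    [1, 0, 0.018, 0, 0, 0, 0],
    [1, 0, 0.024, 0, 0, 0, 0],
    [1, 0, 0.028, 0, 0, 0, 0],
    [1, 0, 0.032, 0, 0, 0, 0],
    [1, 0, 0.032, 0, 0, 0, 0],
    [1, 0, 0.032, 0, 0, 0, 0],
    [1, 0, 0.032, 0, 0, 0, 0],
    [1, 0, 0.032, 0, 0, 0, 0],
  ],
)

```text
t: 10.1
tcp_pos: [0.5087, 0.1115, 0.0485]
ee_rot: [-0.458, 0.458, -0.538, 0.539]
ft_force: [1.3, 0.2, 3.0]
grip_width: -0.0001
```

Call:
step_arm(
  series=[
    [1, 0, 0.006, 0, 0, 0, 0],
    [1, 0, 0.012, 0, 0, 0, 0],
    [1, 0, 0.018, 0, 0, 0, 0],
    [1, 0, 0.024, 0, 0, 0, 0],
    [1, 0, 0.028, 0, 0, 0, 0],
    [1, 0, 0.028, 0, 0, 0, 0],
    [1, 0, 0.028, 0, 0, 0, 0],
    [1, 0, 0.028, 0, 0, 0, 0],
    [1, 0, 0.028, 0, 0, 0, 0],
    [1, 0, 0.028, 0, 0, 0, 0],
  ],
)

```text
t: 10.93
tcp_pos: [0.5087, 0.1117, 0.045]
ee_rot: [-0.458, 0.458, -0.538, 0.539]
ft_force: [-2.7, 0.4, 14.7]
grip_width: -0.0002
```

Call:
step_arm(
  series=[
    [1, 0, 0, 0, 0, 0, 0],
    [1, 0, 0.003, 0, 0, 0, 0],
    [1, 0, 0.006, 0, 0, 0, 0],
    [1, 0, 0.009, 0, 0, 0, 0],
    [1, 0, 0.012, 0, 0, 0, 0],
    [1, 0, 0.012, 0, 0, 0, 0],
    [1, 0, 0.012, 0, 0, 0, 0],
    [1, 0, 0.012, 0, 0, 0, 0],
    [1, 0, 0.012, 0, 0, 0, 0],
    [1, 0, 0.012, 0, 0, 0, 0],
  ],
)

```text
t: 11.77
tcp_pos: [0.5087, 0.1117, 0.0444]
ee_rot: [-0.459, 0.458, -0.538, 0.539]
ft_force: [-6.3, -0.3, 30.9]
grip_width: 0.0001
```

The front left corner gives: it dips 5.5 mm to a stop, while the other three were firm at z = 0.050. I'll raise the tool, move over the shim_fl tab and check.

Call:
step_arm(
  series=[
    [1, 0, -0.2, 0, 0, 0, 0],
    [1, 0, -0.4, 0, 0, 0, 0],
    [1, 0, -0.4, 0, 0, 0, 0],
    [1, -0.2, -0.4, 0.01, 0, 0, 0],
    [1, -0.35, -0.4, 0.01, 0, 0, 0],
    [1, -0.467, -0.4, 0.01, 0, 0, 0],
    [1, -0.467, -0.4, 0.01, 0, 0, 0],
    [1, -0.467, -0.4, 0.01, 0, 0, 0],
    [1, -0.467, -0.4, 0.01, 0, 0, 0],
    [1, -0.467, -0.4, 0.01, 0, 0, 0],
  ],
)

```text
t: 12.6
tcp_pos: [0.5205, 0.1794, 0.1018]
ee_rot: [0.458, -0.459, 0.539, -0.538]
ft_force: [-0.5, 0.2, -0.9]
grip_width: 0.0001
```

```bash
python3 go.py .5223 .179 .08; python3 - <<'E'
from mv import *
for n,(a,b,c_,d) in(("top",(165,285,195,385)),("side",(90,265,195,365))):
    c=read_camera(n);f=c["frame"][a:b,c_:d];cv2.imwrite(f"pics/{n}1.png",cv2.resize(f,None,fx=3.4,fy=3.4,interpolation=cv2.INTER_CUBIC)[:,:,::-1])
E
```

```text
t 12.6 p [0.5205 0.1794 0.1018] F [-0.46  0.21 -0.88] w 7.634756935937783e-05 j [ 0.31  0.5   1.87 -0.    0.77  0.47]
axes [[-0.161, -0.001, 0.987], [-0.987, -0.001, -0.161], [0.001, -1.0, -0.001]]
delta/.15 [0.0009 0.1451 0.0127]
rot/pi [ 0.0004 -0.0001  0.0003]
```

View pics/side1.png

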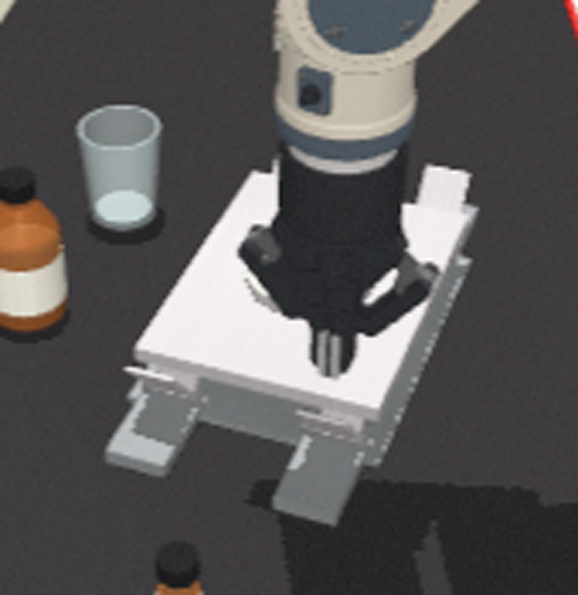

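View pics/top1.png

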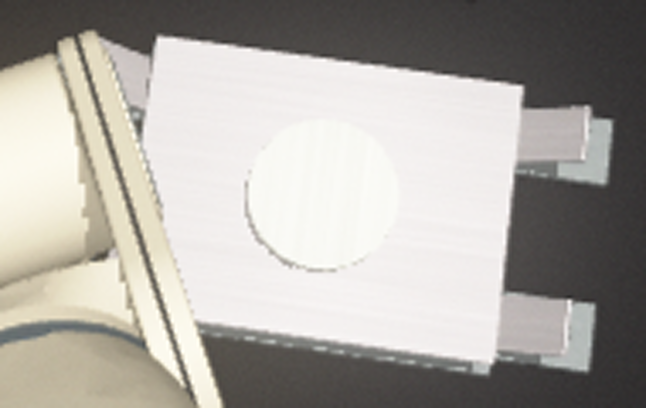

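Call:
step_arm(
  series=[
    [1, -0.03, 0.1, 0.012, 0, 0, 0],
    [1, -0.03, 0.2, 0.012, 0, 0, 0],
    [1, -0.03, 0.24, 0.012, 0, 0, 0],
    [1, -0.03, 0.28, 0.012, 0, 0, 0],
    [1, -0.03, 0.32, 0.012, 0, 0, 0],
    [1, -0.03, 0.36, 0.012, 0, 0, 0],
    [1, -0.03, 0.4, 0.012, 0, 0, 0],
    [1, -0.03, 0.4, 0.012, 0, 0, 0],
    [1, -0.03, 0.4, 0.012, 0, 0, 0],
    [1, -0.03, 0.4, 0.012, 0, 0, 0],
  ],
)

```text
t: 13.53
tcp_pos: [0.5233, 0.1842, 0.0422]
ee_rot: [0.458, -0.458, 0.539, -0.538]
ft_force: [0.1, 0.4, 0.1]
grip_width: 0.0004
```

Call:
step_arm(
  series=[
    [1, 0, 0.03, 0, 0, 0, 0],
    [1, 0, 0.06, 0, 0, 0, 0],
    [1, 0, 0.09, 0, 0, 0, 0],
    [1, 0, 0.12, 0, 0, 0, 0],
    [1, 0, 0.14, 0, 0, 0, 0],
    [1, 0, 0.15, 0, 0, 0, 0],
    [1, 0, 0.16, 0, 0, 0, 0],
    [1, 0, 0.16, 0, 0, 0, 0],
    [1, 0, 0.16, 0, 0, 0, 0],
    [1, 0, 0.16, 0, 0, 0, 0],
  ],
)

```text
t: 14.37
tcp_pos: [0.5233, 0.1843, 0.0182]
ee_rot: [0.458, -0.459, 0.539, -0.538]
ft_force: [-0.2, -0.4, -0.2]
grip_width: -0.0003
```

Call:
step_arm(
  series=[
    [1, 0, 0.004, 0, 0, 0, 0],
    [1, 0, 0.008, 0, 0, 0, 0],
    [1, 0, 0.012, 0, 0, 0, 0],
    [1, 0, 0.016, 0, 0, 0, 0],
    [1, 0, 0.02, 0, 0, 0, 0],
    [1, 0, 0.024, 0, 0, 0, 0],
    [1, 0, 0.024, 0, 0, 0, 0],
    [1, 0, 0.024, 0, 0, 0, 0],
    [1, 0, 0.024, 0, 0, 0, 0],
    [1, 0, 0.024, 0, 0, 0, 0],
  ],
)

```text
t: 15.2
tcp_pos: [0.5237, 0.1845, 0.0158]
ee_rot: [-0.458, 0.458, -0.538, 0.539]
ft_force: [-3.6, -0.6, 13.9]
grip_width: 0.0001
```

```bash
python3 - <<'E'
from mv import *
for n,(a,b,c_,d) in(("side",(90,265,195,365)),):
    c=read_camera(n);f=c["frame"][a:b,c_:d];cv2.imwrite(f"pics/{n}2.png",cv2.resize(f,None,fx=3.4,fy=3.4,interpolation=cv2.INTER_CUBIC)[:,:,::-1])
E
```

```text
(no output)
```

View pics/side2.png

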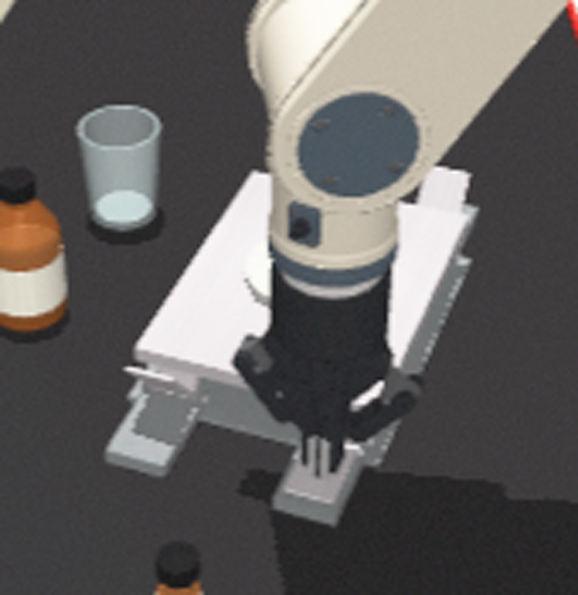

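The tool rests on the tab, which lies flat on its ledge at about (320,475) in the zoom, with a 13.9 N stop at z = 0.0158. Next I'll rise straight up and clear away.

Call:
step_arm(
  series=[
    [1, 0, -0.1, 0, 0, 0, 0],
    [1, 0, -0.3, 0, 0, 0, 0],
    [1, 0, -0.5, 0, 0, 0, 0],
    [1, 0, -0.7, 0, 0, 0, 0],
    [1, 0, -1, 0, 0, 0, 0],
    [1, 0, -1, 0, 0, 0, 0],
    [1, 0, -1, 0, 0, 0, 0],
    [1, 0, -1, 0, 0, 0, 0],
    [1, 0, -1, 0, 0, 0, 0],
    [1, 0, -1, 0, 0, 0, 0],
  ],
)

```text
t: 16.08
tcp_pos: [0.5225, 0.1842, 0.163]
ee_rot: [0.457, -0.459, 0.539, -0.538]
ft_force: [-0.4, -0.2, 0.3]
grip_width: -0.0
```

Call:
step_arm(
  series=[
    [1, 0, -0.3, -0.3, 0, 0, 0],
    [1, 0, -0.5, -0.6, 0, 0, 0],
    [1, 0, -0.5, -0.9, 0, 0, 0],
    [1, 0, -0.5, -0.9, 0, 0, 0],
    [1, 0, -0.5, -0.9, 0, 0, 0],
    [1, 0, -0.5, -0.9, 0, 0, 0],
    [1, 0, -0.5, -0.9, 0, 0, 0],
    [1, 0, -0.5, -0.9, 0, 0, 0],
    [1, 0, -0.5, -0.9, 0, 0, 0],
    [1, 0, -0.5, -0.9, 0, 0, 0],
  ],
)

```text
t: 16.92
tcp_pos: [0.391, 0.2059, 0.2391]
ee_rot: [0.458, -0.458, 0.539, -0.539]
ft_force: [0.6, 0.1, -0.1]
grip_width: -0.0001
```

```bash
python3 go.py; python3 - <<'E'
from mv import *
for n,(a,b,c_,d) in(("top",(165,285,195,385)),("side",(90,265,195,365))):
    c=read_camera(n);f=c["frame"][a:b,c_:d];cv2.imwrite(f"pics/{n}3.png",cv2.resize(f,None,fx=3.4,fy=3.4,interpolation=cv2.INTER_CUBIC)[:,:,::-1]);np.savez(f"{n}3.npz",**{k:c[k] for k in c})
E
sed 's/top0/top3/' fit.py>f3.py; python3 f3.py
```

```text
t 16.9167 p [0.391  0.2059 0.2391] F [ 0.56  0.09 -0.12] w -7.539017574005351e-05 j [ 0.46  0.14  2.01 -0.    0.99  0.62]
axes [[-0.161, -0.001, 0.987], [-0.987, -0.001, -0.161], [0.001, -1.0, -0.001]]
rot/pi [ 0.0003 -0.0002  0.0002]
0 80.88184
1 -9.192041
2 80.81765
3 -9.304632
bl br fr fl [[0.6675999760627747, 0.12489999830722809], [0.6295999884605408, -0.1120000034570694], [0.451200008392334, -0.08320000022649765], [0.4896000027656555, 0.15410000085830688]] [np.float32(0.2399), np.float32(0.1807), np.float32(0.2403), np.float32(0.1804)]
mid [0.559512   0.02094651] yaw -0.16141328
fl [0.5082 0.1104] shimflat [0.5224 0.179 ]
fr [ 0.4825 -0.0476] shimflat [ 0.4742 -0.1171]
bl [0.6365 0.0895] shimflat [0.6448 0.159 ]
br [ 0.6108 -0.0685] shimflat [ 0.5966 -0.1371]
```

View pics/side3.png

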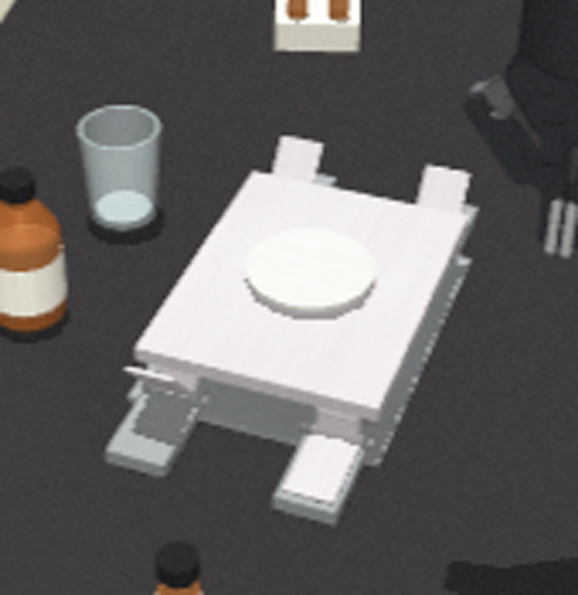

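View pics/top3.png

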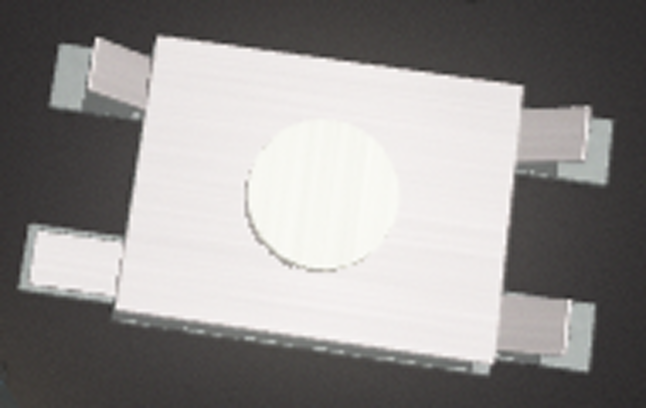

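The front left tab lies flat, at about (318,470) in the side zoom and (75,262) in the top zoom. The other three tabs stand, and the platform is unmoved. I'm handing in the job.

```bash
python3 -c "
from workcell import *
print(sign_off())"
```

```text
the job is handed in; nothing more can be done
None
```

The front left corner is the one that rocks. Its shim tab now lies flat, the other three tabs still stand, and the job is handed in; `sign_off()` gave no verdict.

- **Corner presses:** I pressed front right, back right, back left, then front left.

| Corner | Tool-tip height when pressed | Force |
|---|---|---|
| Front right | 50.0 mm | 18 N |
| Back right | 50.0 mm | 14 N |
| Back left | 50.1 mm | 11 N |
| Front left | 48.5 mm, then on down to a stop at 44.4 mm | 3 N, then 31 N at the stop |

- **Shim press:** I then pressed the front left tab down to a firm stop at 15.8 mm with about 14 N. The flat height given is 16 mm.
- **Last checks:** The final pictures show the front left tab flat and the other three standing. The measured platform position changed by less than 0.1 mm. The bottle and beaker look untouched, and the gripper is clear of everything.
- **Not measured:** I didn't re-measure the vial, but the tool stayed over 0.1 m away from it. The feeler pins are hidden, so I inferred that the front left pin went down from the 5.5 mm dip. No check failed or disagreed.

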